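# Close up the market stall's counter

## Robot

A 6-joint arm with a two-finger parallel gripper is mounted at the origin on the work surface. World frame = base frame: x ahead of the robot, y to its left, z up, the work surface at z = 0. Lengths are in mm, angles in rad, forces in N, time in s.
With the tool pointing down it reaches from about 350 to 875 mm from the base axis. Payload 4.2 kg.
Tool frame: the origin (TCP) lies between the finger pads; the fingertips stand 25 mm ahead of it and the grasp point (between the pads) lies 6 mm ahead of it; z points along the fingers, y is the line along which they close (so a half turn about z gives the same grasp; the last joint's range is limited). The gripper opens to 85 mm and grips with 20 to 120 N. Pads are 22 mm wide; open, the fingers measure 114 mm over their backs; the gripper's body (76 mm by 85 mm) begins 54 mm behind the grasp point. The pads swing forward as they close: fully open they stand 13 mm farther back than shut.
Start: joints at [-1.039, 0.385, 0.008, 0, -1.194, -0.259], TCP at [168.41, -601.862, 256.312] pointing down, gripper open.
Joint ranges: [-3.14, 3.14], [-1.21, 2.06], [-1.07, 1.41], [-3.16, 2.05], [-2.99, -0.16], [-3.1, 3.1]. Speed limits (rad/s): [2.79, 2.79, 3.14, 3.14, 3.14, 3.14].

## Interface

Orientations are given as a unit quaternion [x, y, z, w].
In Python, from bench import read_state, get_image, job_done gives the robot as it stands.
- The arm moves only by the tool play_rows, never from a script. Its argument "series" is a list of rows, each a list of 6 numbers: the shift along the world's x, y, z in mm, then the turn, a rotation vector about the world's x, y, z in units of 6 degrees (1.0 is 6 degrees). A call has 1 to 20 rows; each row shifts and turns the commanded pose from where the row before left it; what a row does not reach is not made up. A row lasts 1/12 s, in which the tool goes at most 41.7 mm and 7.16 degrees, less where a joint would pass 70% of its speed; a pose out of reach is approached as far as the arm can. A call is refused whole if a number of a shift passes 41.7 or a number of a turn 1, either way. A call with a gripper value outside its range is refused whole. "gripper" is the opening, from 0 (shut) to 1 (fully open), set as the call begins (left out, the last holds). The fingers move at their own pace and stop on an object; the grip force is fixed at half the most. Time passes only in rows, so rows that do not move let the fingers close. It gives the time, the measured TCP pose, the force, the opening and the grip force at its end, in the units of the state.
- read_state(): the state, without advancing time (a new reading comes with each control period).
- get_image(name): name is "side" or "top" or "wrist"; returns a dict with "image" (400x640x3 uint8, red, green, blue), "fx", "fy", "cx", "cy" (pixels), "eye" and "rotation" of the camera in the world. Camera axes: x right, y down, z forward; pixel columns grow to the right and rows downward; lengths in mm; the calibration is good to about 2 mm. A picture is of the moment at which its call begins. There is no depth.
- job_done(): hands the job in; it is judged then, once.
The state is a dict: "clock": time; "joints": joint angles; "joint_vel": joint speeds; "joint_efforts": joint torques, N m; "position": TCP position; "ee_rot": TCP orientation; "contact_force": force on the tool from outside, world axes, zero at the start; "wrist_torque": the same for the moment, N m; "gripper_width": finger opening in mm; "grasp_force": force on a finger pad.
Only numpy, scipy, OpenCV 4.12 (cv2) and the standard library are available. Lean on these libraries where they do the work, as an engineer would, in place of code of your own. Each camera call takes 0.05 s, during which the arm holds its last target. There are 200 camera calls.

## Task

Close up the stall's counter for the night. First turn the fan knob until its pointer stands on the green clip; then take every price stick out of the wooden bar and lower it, foot down, into the deep open tin so that it leans against the side with the red band, not a neighbouring side; last of all take the blue cash box by its handle and slide it front end first in between the two round spice tins, pushing them apart, until it is fully home against the back board. Leave the spice tins standing and the mug, the jar and the tape where they are.

Things in the scene. Friction and masses are not known exactly. Their poses are not given: they have to be found in the camera images.
- price_bar: dark wooden bar fixed to the counter, 44 x 210 x 40 mm high (long along its y), origin at the centre of its underside; five square sockets in a row along its y at -84, -42, 0, 42, 84 mm, 11.8 mm wide, 32 mm deep (socket floor 8 mm above the counter). Each price stick present stands loosely in one of them, up to about 3 degrees off plumb
- tin: open deep metal tin fixed to the counter, 84 (x) x 120 (y) mm outside, 114 mm high, walls and floor 4 mm thick (inside 76 x 112 mm, inner floor 4 mm above the counter), origin at the centre of its underside. Its +x side, one of the two long sides, carries the red band (outside face and rim painted red)
- fan_knob (a joint): angle of the fan knob in rad, 0 to 6.28 with stops at both ends; grows as the knob turns clockwise seen from above; stiff friction of about 0.03 N m, stays where it is left
- knob_axis (a point): point on the knob's vertical axis at the height to grip, 77 mm above the counter. The black knob stands on a white fan regulator box 115 x 115 x 45 mm (the fixed body, centred under this axis); it is a 48 mm disc, 8 mm thick, on the box's top, with an upright grip bar 44 mm long, 14 mm thick whose top is 84 mm above the counter; the bar lies along this point's x axis
- knob_pointer (a point): tip of the knob's pointer, 38 mm from the axis, on the bar's -x end (white line on top of that half of the bar and a white nib); turns with the knob
- green_mark (a point): the flat green clip on the dial (20 x 9 mm, thin), the point at 38 mm from the knob's axis over which the pointer must stand; fixed during a run
- bay: wooden back board fixed to the counter, 270 mm wide, 50 mm high; origin at the foot of the middle of its front face, which looks along its -x; its y runs along the board, z up
- cash_box: blue metal cash box, loose, 0.35 to 0.7 kg: body 110 (x) x 64 (y) x 60 mm high with slightly rounded edges, origin at the centre of its underside, its +x end is the front; on top a black handle bar 70 mm long (along x), 14 mm thick, spanning heights 86 to 104 mm, on two posts near its ends
- box_front (a point): middle of the cash box's front end face (55 mm ahead of its origin, 30 mm up)
- spice_tin_l: round yellow spice tin with a brass rim and pale label, closed, loose, about 0.35 kg, 76 mm diameter, 68 mm high, smooth lacquer that slides easily (friction about 0.25), origin at the centre of its underside; stands near the back board on the +y (left, seen from the robot) side of the place for the cash box. The two tins start 44 to 60 mm apart, less than the cash box's 64 mm
- spice_tin_r: round red spice tin with a brass rim and pale label, closed, loose, about 0.35 kg, 76 mm diameter, 68 mm high, smooth lacquer that slides easily (friction about 0.25), origin at the centre of its underside; stands near the back board on the -y (right) side of the place for the cash box. The two tins start 44 to 60 mm apart, less than the cash box's 64 mm
- stick0: price stick with a blank yellow tag, loose, 60 g, may be absent: square shaft 10 x 10 mm, 200 mm long in all, along its z; origin at the centre of its foot (steel end); the top 45 mm is a tag 10 mm thick (along its x) and 28 mm wide (along its y); centre of mass about 70 mm from the foot
- stick0_top (a point): top end of the yellow price stick, 200 mm from its foot
- stick1: price stick with a blank white tag, loose, 60 g, may be absent: square shaft 10 x 10 mm, 200 mm long in all, along its z; origin at the centre of its foot (steel end); the top 45 mm is a tag 10 mm thick (along its x) and 28 mm wide (along its y); centre of mass about 70 mm from the foot
- stick1_top (a point): top end of the white price stick, 200 mm from its foot
- stick2: price stick with a blank orange tag, loose, 60 g, may be absent: square shaft 10 x 10 mm, 200 mm long in all, along its z; origin at the centre of its foot (steel end); the top 45 mm is a tag 10 mm thick (along its x) and 28 mm wide (along its y); centre of mass about 70 mm from the foot
- stick2_top (a point): top end of the orange price stick, 200 mm from its foot
- stick3: price stick with a blank green tag, loose, 60 g, may be absent: square shaft 10 x 10 mm, 200 mm long in all, along its z; origin at the centre of its foot (steel end); the top 45 mm is a tag 10 mm thick (along its x) and 28 mm wide (along its y); centre of mass about 70 mm from the foot
- stick3_top (a point): top end of the green price stick, 200 mm from its foot
- stick4: price stick with a blank blue tag, loose, 60 g, may be absent: square shaft 10 x 10 mm, 200 mm long in all, along its z; origin at the centre of its foot (steel end); the top 45 mm is a tag 10 mm thick (along its x) and 28 mm wide (along its y); centre of mass about 70 mm from the foot
- stick4_top (a point): top end of the blue price stick, 200 mm from its foot
- tea_mug: steel mug, loose bystander, 76 mm diameter, 85 mm high, origin under its centre
- jar: amber jar with red lid, loose bystander, 70 mm diameter, 110 mm high, origin under its centre
- tape_roll: roll of yellow tape lying flat, loose bystander, 100 mm outer diameter, 45 mm high, origin under its centre
Not all that is in view belongs to the job. Leave any pink look-alike of the stick0 alone.

How it is judged:
By the outcome, as a careful person would: the job done as asked, in the order asked, and still so for the second after the job is handed in, with the robot touching nothing.
Of stick0, stick1, stick2, stick3, stick4 only 3 to 5 are there at a start; the rules pass over those that are not, and their reading is None.
At some moment in a run one of cash_box may be knocked a few centimetres aside while the robot is not near it.
It also fails if it takes over 210 s, if anything falls off the work surface, if the arm or the gripper's body presses on something with over 40 N, if the wrist force passes 120 N, or if a joint passes its speed limit or range.

## Working session

There is one attempt and no reset: what is moved stays moved. The work goes in short steps, Python scripts to look and compute and a tool call to move; the robot and the scene stay as the last step left them, time stands still between calls to the robot, and variables do not carry over. Pictures are saved under pics/ and viewed, at most 14 in all, crops included, and the job is handed in when it is done.

Besides the shell and the picture viewer there is one more tool, called as name(argument=value, ...) on one line, values as JSON. play_rows: Moves the arm, as the interface text tells. Its arguments: {"type":"object","properties":{"series":{"type":"array","items":{"type":"array","items":{"type":"number"}}},"gripper":{"type":"number"}},"required":["series"]}

```bash
mkdir -p pics; ls
cat > h.py <<'E'
import numpy as np, cv2
from bench import read_state, get_image, job_done
def shot(name, fn=None):
    d=get_image(name)
    if fn: cv2.imwrite('pics/'+fn, cv2.cvtColor(np.asarray(d['image']),cv2.COLOR_RGB2BGR))
    return d
def ray(d,u,v):
    r=np.array([(u-d['cx'])/d['fx'],(v-d['cy'])/d['fy'],1.0]); return np.array(d['rotation']).reshape(3,3)@r
def on(d,u,v,z):
    e=np.array(d['eye']); r=ray(d,u,v); return e+r*(z-e[2])/r[2]
def proj(d,p):
    c=np.array(d['rotation']).reshape(3,3).T@(np.array(p,float)-np.array(d['eye'])); return np.array([c[0]/c[2]*d['fx']+d['cx'],c[1]/c[2]*d['fy']+d['cy']])
E
python3 - <<'E'
from h import *
for n in('top','side'):
    d=shot(n,n+'1.png'); print(n,d['fx'],d['cx'],d['cy'],np.round(d['eye']),np.round(d['rotation'],3))
s=read_state(); print(s)
E
```

```text
pics
top 422.881814879822 323.2404905107389 200.8115703485555 [ 360.  -21. 1281.] [-0.698  0.711 -0.065  0.053]
side 413.5743449060935 318.27495707633886 194.427288660683 [-16. 641. 674.] [-0.295  0.813 -0.472  0.171]
{'clock': 0.1, 'joints': array([-1.03941958e+00,  3.85484282e-01,  6.74714371e-03, -4.56264566e-04,
       -1.19399327e+00, -2.58583549e-01]), 'joint_vel': array([-0.0003728 , -0.00193404,  0.00328382, -0.00070928,  0.00255416,
       -0.0003418 ]), 'joint_efforts': array([-6.61703671e-04, -3.93319809e+01,  1.88928473e+01,  4.19791415e+00,
       -2.55264225e-03,  3.02236050e-07]), 'position': array([ 168.27250349, -601.42347365,  255.31896881]), 'ee_rot': array([-1.35890639e-01,  9.90723349e-01,  9.74177815e-04, -1.76388366e-04]), 'contact_force': array([-0.14719959,  0.46007152,  0.61038519]), 'wrist_torque': array([-0.02384334,  0.01474345,  0.00781963]), 'grasp_force': 0.0, 'gripper_width': 85.40964243066955}
```

```bash
python3 - <<'E'
s=open('h.py').read()
s=s.replace("np.array(d['rotation']).reshape(3,3)","Rotation.from_quat(d['rotation']).as_matrix()").replace("import numpy as np, cv2","import numpy as np, cv2\nfrom scipy.spatial.transform import Rotation")
open('h.py','w').write(s)
E
python3 -c "
from h import *
d=shot('top');print(on(d,320,200,0),proj(d,[500,0,0]),proj(d,[500,100,0]),proj(d,[600,0,0]))"
```

```text
[578.2568116  -34.88011571   0.        ] [308.98399863 225.54000657] [276.05024183 226.09944002] [308.55734009 193.22413243]
```

View pics/top1.png

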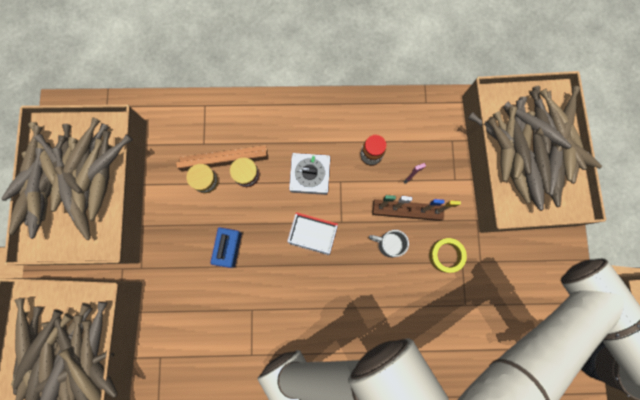

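View pics/side1.png

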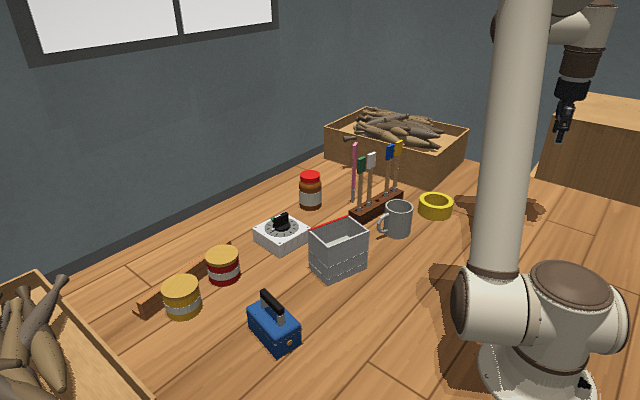

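Run:
```python
import cv2,numpy as np
im=cv2.imread('pics/top1.png')
a=cv2.resize(im[140:260,280:480],None,fx=4,fy=4,interpolation=cv2.INTER_CUBIC)
s=cv2.imread('pics/side1.png'); 
cv2.imwrite('pics/c1.png',a)
cv2.imwrite('pics/c2.png',cv2.resize(s[130:290,240:440],None,fx=3.7,fy=3.7,interpolation=cv2.INTER_CUBIC))
```

```text
(no output)
```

View pics/c1.png

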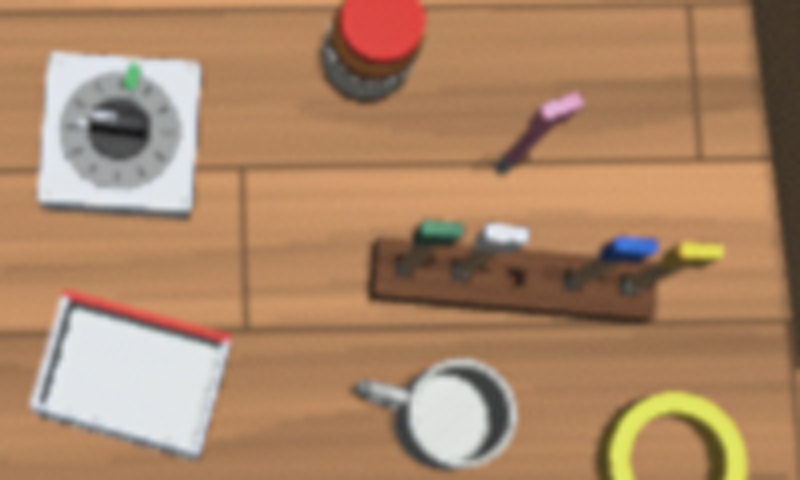

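View pics/c2.png

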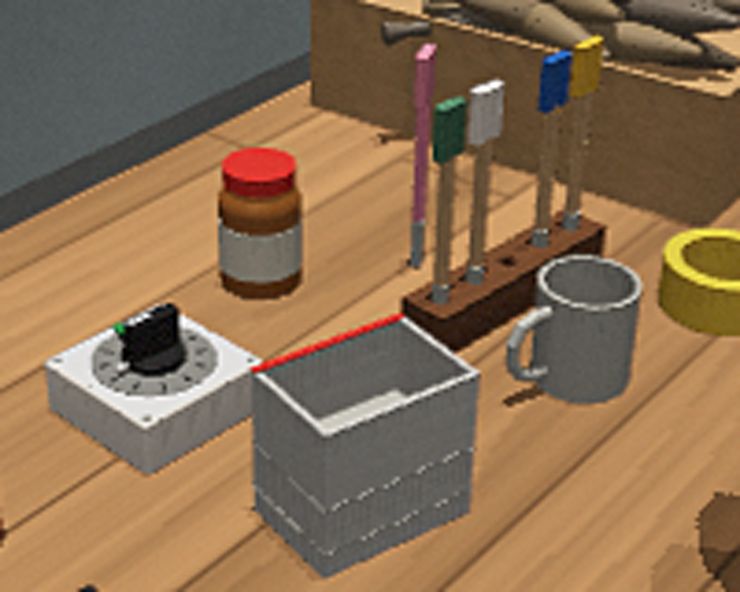

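```bash
cat > m.py <<'E'
from h import *
d=shot('top'); s=shot('side')
R=lambda p:np.round(p,1)
c=lambda x,y:(280+x/4-0.4,140+y/4-0.4)
P=lambda x,y,z:on(d,*c(x,y),z)
print('knob bar ends',R(P(90,115,84)),R(P(148,130,84)),'box corners',[R(P(x,y,45)[:2]) for x,y in((50,54),(200,62),(188,213),(40,205))])
print('nib',R(P(76,122,60)))
T=[P(x,y,114)[:2] for x,y in((67,293),(229,341),(198,457),(33,407))]; print('tin',R(T),R(np.mean(T,0)),'yaw',np.degrees(np.arctan2(*(T[0]-T[1])[::-1])), [R(np.linalg.norm(T[i]-T[i-1])) for i in range(4)])
B=[P(x,y,40)[:2] for x,y in((376,240),(658,258),(654,320),(372,297))]; print('bar',R(B),R(np.mean(B,0)),'yaw',np.degrees(np.arctan2(*(B[0]-B[1])[::-1])),[R(np.linalg.norm(B[i]-B[i-1])) for i in range(4)])
def comp(dd,f,roi,mn=6):
    im=np.asarray(dd['image']).astype(int); m=f(im[...,0],im[...,1],im[...,2]).astype(np.uint8); k=np.zeros_like(m); a,b,e,g=roi; k[b:g,a:e]=m[b:g,a:e]
    n,l,st,ce=cv2.connectedComponentsWithStats(k); i=[i for i in range(1,n) if st[i][4]>=mn]
    return [(st[j],ce[j],cv2.minAreaRect(np.argwhere(l==j)[:,::-1].astype(np.float32))) for j in i]
for st,ce,r in comp(d,lambda r,g,b:(g>r+25)&(g>b+25),(290,150,330,180),3): print('green',R(on(d,*ce,46)),st)
for st,ce,r in comp(d,lambda r,g,b:(b>r+50)&(b>g+30),(180,200,260,290),30): print('boxblue',st,r, R(on(d,*ce,60)), [R(on(d,*p,60)[:2]) for p in cv2.boxPoints(r)])
for st,ce,r in comp(d,lambda r,g,b:(r+g+b<120),(208,222,246,272),5): print('handle',st,r, R(on(d,*r[0],104)),[R(on(d,*p,104)[:2]) for p in cv2.boxPoints(r)])
for st,ce,r in comp(d,lambda r,g,b:(r>b+75)&(g>b+60),(180,150,270,200),100): print('spice',st,R(ce),R(on(d,*ce,68)))
im=cv2.imread('pics/top1.png'); cv2.imwrite('pics/c3.png',cv2.resize(im[135:275,165:285],None,fx=4.2,fy=4.2,interpolation=cv2.INTER_CUBIC))
F=dict(green=lambda r,g,b:(g>r+20)&(g>b+10),white=lambda r,g,b:(abs(r-b)<30)&(r>140),blue=lambda r,g,b:(b>r+50)&(b>g+30),yellow=lambda r,g,b:(r>b+110)&(g>b+90))
for k,f in F.items():
    for st,ce,r in comp(d,f,(375,190,465,216)): print('top',k,st,R(ce),R(cv2.boxPoints(r)).tolist(),R(on(d,*ce,195)))
    for st,ce,r in comp(s,f,(352,135,408,180)): print('side',k,st,R(ce))
E
python3 m.py
```

```text
knob bar ends [658.1  16.4  84. ] [646.3 -25.5  84. ] box corners [array([715.6,  47.3]), array([707.7, -65.8]), array([591.8, -54.4]), array([599.6,  55.5])]
nib [658.9  27.6  60. ]
tin [[523.6  32.8]
 [488.1 -79.2]
 [408.6 -56. ]
 [444.8  56.8]] [466.3 -11.4] yaw 72.4258585548685 [np.float64(82.3), np.float64(117.5), np.float64(82.8), np.float64(118.5)]
bar [[ 570.1 -194.4]
 [ 553.  -404.8]
 [ 506.5 -398.8]
 [ 527.2 -189.8]] [ 539.2 -297. ] yaw 85.37392500627557 [np.float64(43.1), np.float64(211.1), np.float64(46.9), np.float64(210.0)]
green [696.8 -14.4  46. ] [311 156   4   7  21]
boxblue [211 228  28  39 617] ((224.5470733642578, 247.28823852539062), (21.36764907836914, 37.42049789428711), 12.528807640075684) [434.3 239.9  60. ] [array([390.5, 281.9]), array([494.5, 261.2]), array([480.1, 200.9]), array([376.3, 222.5])]
handle [238 234   3   8   9] ((239.0, 237.5), (0.9805806875228882, 7.2562971115112305), 11.309932708740234) [458.6 192.8 104. ] [array([449.1, 196. ]), array([468.7, 192.3]), array([468.2, 189.6]), array([448.5, 193.3])]
handle [233 248   5  18  23] ((235.2117309
[... 347 characters left out ...]
0   4  38] [389.5 197.4] [[385.0, 196.0], [394.0, 196.0], [394.0, 199.0], [385.0, 199.0]] [ 548.9 -214.6  195. ]
side green [357 156   9  18  91] [360.8 164.2]
top white [401 196  11   5  46] [406.  198.1] [[401.0, 196.0], [411.0, 196.0], [411.0, 200.0], [401.0, 200.0]] [ 546.5 -258.   195. ]
side white [367 151   9   5  18] [371.3 153.1]
top blue [433 199  11   5  43] [437.8 201.3] [[433.0, 199.0], [443.0, 199.0], [443.0, 203.0], [433.0, 203.0]] [ 536.5 -340.8  195. ]
side blue [386 144   8  16  90] [389.3 151.4]
top yellow [450 201  11   4  33] [455.  202.1] [[450.0, 201.0], [460.0, 201.0], [460.0, 204.0], [450.0, 204.0]] [ 533.8 -385.8  195. ]
side yellow [396 140   7   3  13] [399. 141.]
```

View pics/c3.png

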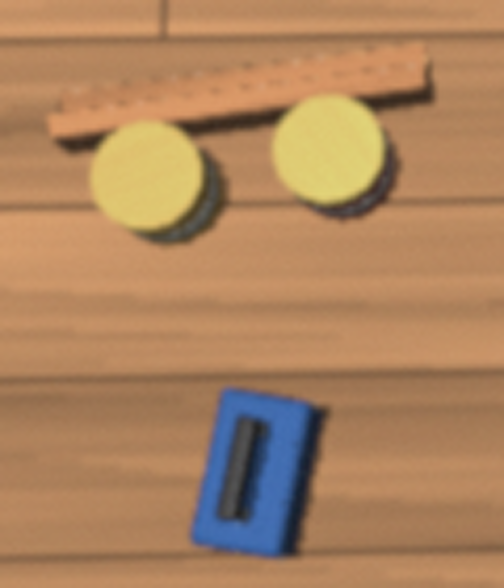

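Candidates: sticks green (389,197), white (406,198), blue (438,201), yellow (455,202) stand in the bar's sockets; pink (418,168) stands outside it and is the decoy. The cash box is at (225,247), the knob at (309,172) with its pointer towards +y, and the green clip at (313,159) towards +x. So the knob needs about 90° clockwise. Next I move over the knob.

play_rows(series=[[24,30,0,0,0,0.5],[24,30,0,0,0,0.5],[24,30,0,0,0,0.5],[24,30,0,0,0,0.5],[24,30,0,0,0,0.5],[24,30,0,0,0,0.5],[24,30,0,0,0,0.5],[24,30,0,0,0,0.5],[24,30,0,0,0,0.5],[24,30,0,0,0,0.5],[24,30,0,0,0,0.5],[24,30,0,0,0,0.5],[24,30,0,0,0,0.5],[24,30,0,0,0,0.5],[24,30,0,0,0,0.5],[24,30,0,0,0,0.5],[24,30,0,0,0,0.5],[24,30,0,0,0,0.5],[24,30,0,0,0,0.5],[24,30,0,0,0,0.5]])

```text
clock: 1.92
position: [649.2, -0.1, 256.2]
ee_rot: [-0.614, 0.789, 0.0, -0.0]
contact_force: [1.0, -0.9, 0.1]
gripper_width: 85.6
grasp_force: 0.0
```

play_rows(series=[[4.7,-3,0,0,0,0.2],[0,0,0,0,0,0],[0,0,0,0,0,0]])

```text
clock: 2.17
position: [652.8, -4.8, 255.6]
ee_rot: [-0.621, 0.784, 0.0, -0.001]
contact_force: [0.4, 0.3, -0.6]
gripper_width: 85.6
grasp_force: 0.0
```

```bash
cat >> h.py <<'E'
def st():
    s=read_state(); r=Rotation.from_quat(s['ee_rot']).as_matrix(); y=np.degrees(np.arctan2(r[1,1],r[0,1]))
    print('t',round(s['clock'],1),'pos',np.round(s['position'],1),'yaw_y',round(y,1),'z',np.round(r[:,2],3),'q',np.round(s['joints'],2),'F',np.round(s['contact_force'],1),'w',round(s['gripper_width'],1),'g',round(s['grasp_force'],1)); return s
E
python3 - <<'E'
from h import *
st(); d=shot('wrist','w1.png'); print(np.round(d['eye']),Rotation.from_quat(d['rotation']).as_matrix().round(2), d['fx'])
E
```

```text
t 2.2 pos [652.8  -4.8 255.6] yaw_y 166.8 z [-0.002 -0.    -1.   ] q [ 0.24  0.43  0.08 -0.   -1.22 -0.47] F [ 0.4  0.3 -0.6] w 85.6 g 0.0
[636. -75. 374.] [[-0.97  0.22  0.06]
 [ 0.23  0.93  0.28]
 [ 0.    0.29 -0.96]] 283.4095242563837
```

View pics/w1.png

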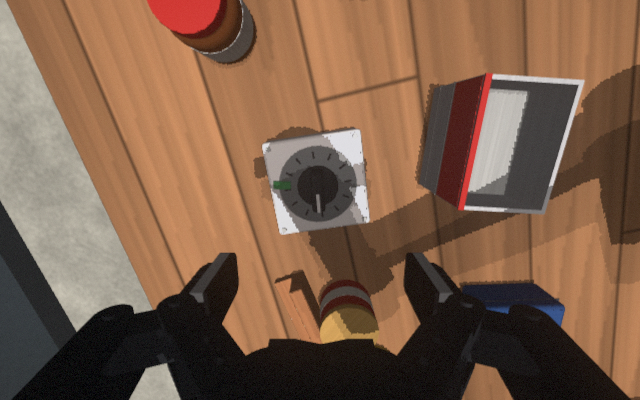

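```bash
cat > k.py <<'E'
from h import *
import sys
d=shot('wrist') if len(sys.argv)<2 else shot('wrist',sys.argv[1])
im=np.asarray(d['image']).astype(int); r,g,b=im[...,0],im[...,1],im[...,2]
m=(g>r+20)&(g>b+10); m[:110]=0; m[240:]=0; m[:,:250]=0; m[:,380:]=0
u=np.argwhere(m)[:,::-1].mean(0); G=on(d,*u,46); print('green',u,m.sum(),G.round(1))
w=(r>225)&(g>225)&(b>225)
cs=[(264,145),(359,130),(369,221),(281,234)]
C=[on(d,*c,45)[:2] for c in cs]; c=np.mean(C,0); print('boxctr',c.round(1),np.round(C,1).tolist())
for z,p in((84,(318,196)),(84,(319,212)),(60,(319,214))): q=on(d,*p,z); print(q.round(1),np.degrees(np.arctan2(q[1]-c[1],q[0]-c[0])))
print('green ang',np.degrees(np.arctan2(G[1]-c[1],G[0]-c[0])),np.hypot(*(G[:2]-c)))
E
python3 k.py
python3 - <<'E'
import cv2
im=cv2.imread('pics/w1.png');cv2.imwrite('pics/c4.png',cv2.resize(im[120:245,250:385],None,fx=4.5,fy=4.5,interpolation=cv2.INTER_CUBIC))
E
```

```text
green [281.38095238 185.14285714] 105 [698.1 -13.9  46. ]
boxctr [655.5  -4.2] [[705.0, -63.4], [596.3, -54.8], [605.1, 54.8], [715.5, 46.5]]
[656.3  -0.8  84. ] 77.20182201885251
[659.3  16.8  84. ] 79.57771931578479
[661.9  26.8  60. ] 78.40977419264202
green ang -12.748642794358693 43.65654317341073
```

View pics/c4.png

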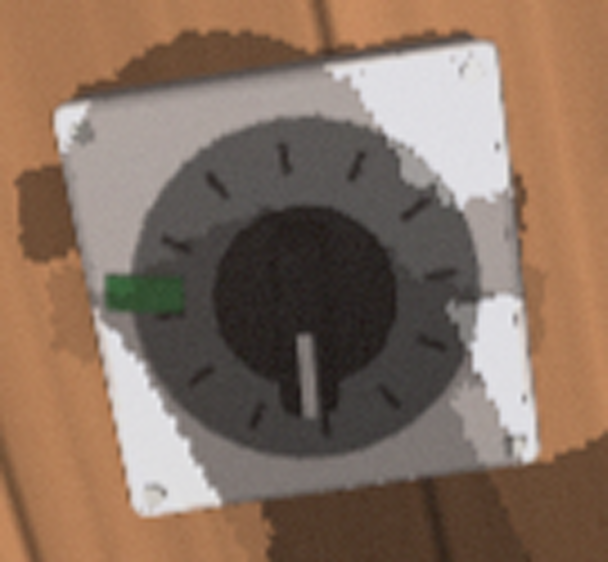

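play_rows(series=[[2.2,0.4,-20,0,0,0.25],[0,0,-30,0,0,0],[0,0,-30,0,0,0],[0,0,-30,0,0,0],[0,0,-30,0,0,0],[0,0,-20,0,0,0],[0,0,-12,0,0,0],[0,0,0,0,0,0]], gripper=0.6)

```text
clock: 2.93
position: [653.2, -5.6, 81.8]
ee_rot: [-0.631, 0.776, 0.001, -0.002]
contact_force: [-1.5, 0.1, -0.2]
gripper_width: 51.1
grasp_force: 0.0
```

play_rows(series=[[0,0,0,0,0,0],[0,0,0,0,0,0],[0,0,0,0,0,0],[0,0,0,0,0,0],[0,0,0,0,0,0],[0,0,0,0,0,0],[0,0,0,0,0,0]], gripper=0)

```text
clock: 3.52
position: [656.6, -4.3, 86.7]
ee_rot: [-0.632, 0.775, -0.001, 0.002]
contact_force: [0.7, 0.7, 6.3]
gripper_width: 12.8
grasp_force: 61.3
```

```bash
python3 -c "
from h import *
st()"
```

```text
t 3.5 pos [656.6  -4.3  86.7] yaw_y 168.4 z [ 0.004  0.    -1.   ] q [ 0.24  0.59 -0.11  0.   -0.87 -0.44] F [0.7 0.7 6.3] w 12.8 g 61.3
```

play_rows(series=[[0,0,3,0,0,0],[0,0,0,0,0,-0.5],[0,0,0,0,0,-0.9],[0,0,0,0,0,-0.9],[0,0,0,0,0,-0.9],[0,0,0,0,0,-0.9],[0,0,0,0,0,-0.9],[0,0,0,0,0,-0.9],[0,0,0,0,0,-0.9],[0,0,0,0,0,-0.9],[0,0,0,0,0,-0.9],[0,0,0,0,0,-0.9],[0,0,0,0,0,-0.9],[0,0,0,0,0,-0.9],[0,0,0,0,0,-0.9],[0,0,0,0,0,-0.9],[0,0,0,0,0,-0.9],[0,0,0,0,0,-0.9],[0,0,0,0,0,-0.3],[0,0,0,0,0,0]])

```text
clock: 5.18
position: [656.6, -4.4, 86.8]
ee_rot: [0.112, 0.994, 0.0, 0.001]
contact_force: [6.0, -2.0, -5.9]
gripper_width: 12.9
grasp_force: 60.5
```

```bash
python3 -c "
from h import *
st()"
```

```text
t 5.2 pos [656.6  -4.4  86.8] yaw_y 77.1 z [ 0.003  0.    -1.   ] q [ 0.24  0.59 -0.11  0.   -0.87 -2.04] F [ 6.  -2.  -5.9] w 12.9 g 60.5
```

Rotated by 91.3°. Now I release, lift and check.

play_rows(series=[[0,0,0,0,0,0],[0,0,0,0,0,0],[0,0,0,0,0,0],[0,0,10,0,0,0],[0,0,30,0,0,0],[0,0,40,0,0,0],[0,0,40,0,0,0],[0,0,40,0,0,0],[0,0,10,0,0,0],[0,0,0,0,0,0]], gripper=0.6)

```text
clock: 6.02
position: [657.1, -4.3, 264.4]
ee_rot: [0.112, 0.994, 0.001, 0.006]
contact_force: [0.3, -0.6, 0.4]
gripper_width: 51.4
grasp_force: 0.0
```

Run:
```python
from h import *
st(); d=shot('wrist','w2.png')
p=proj(d,[655,-4.4,60]); print(p)
u,v=p.astype(int); im=cv2.imread('pics/w2.png'); a,b=max(0,v-75),max(0,u-85); print(b,a)
cv2.imwrite('pics/c5.png',cv2.resize(im[a:a+150,b:b+170],None,fx=4,fy=4,interpolation=cv2.INTER_CUBIC))
```

```text
t 6.0 pos [657.1  -4.3 264.4] yaw_y 77.2 z [ 0.011  0.001 -1.   ] q [ 0.24  0.43  0.1   0.   -1.23 -2.03] F [ 0.3 -0.6  0.4] w 51.4 g 0.0
[319.25541084 181.25190985]
234 106
```

View pics/c5.png

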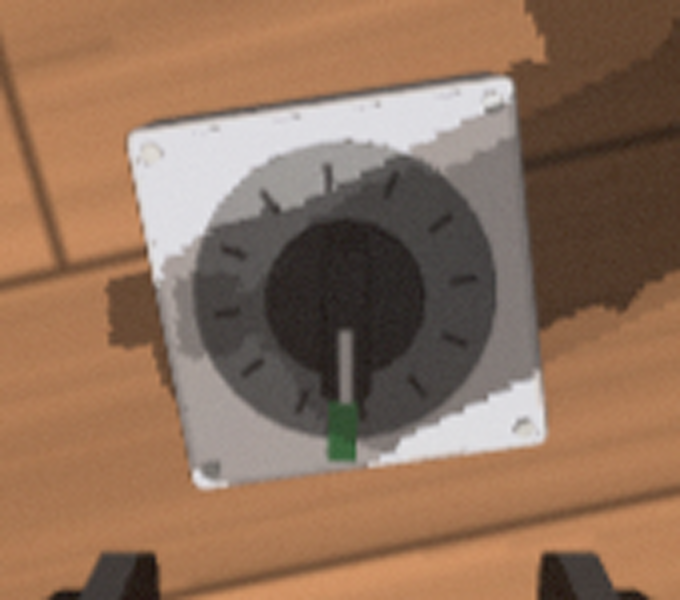

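Run:
```python
from h import *
d=shot('wrist')
f=lambda x,y,z:on(d,234+x/4-.4,106+y/4-.4,z)[:2]
a,b=f(345,332,84),f(346,401,84);G=f(342,432,46);cs=np.mean([f(*c,45) for c in((130,133),(511,77),(545,440),(203,487))],0)
A=lambda v:np.degrees(np.arctan2(v[1],v[0]))
print(a,b,G,cs,A(b-a),A(b-cs),A(G-cs))
```

```text
[654.73000729  -4.09119272] [673.62932473  -8.14673182] [694.735468   -14.26340674] [652.49249868  -2.89922553] -12.111235288344364 -13.94257364347415 -15.057199229510013
```

play_rows(series=[[-6,-11.6,2,0,0,0.91],[-6,-11.6,2,0,0,0.91],[-6,-11.6,2,0,0,0.91],[-6,-11.6,2,0,0,0.91],[-6,-11.6,2,0,0,0.91],[-6,-11.6,2,0,0,0.91],[-6,-11.6,2,0,0,0.91],[-6,-11.6,2,0,0,0.91],[-6,-11.6,2,0,0,0.91],[-6,-11.6,2,0,0,0.91],[-6,-11.6,2,0,0,0.91],[-6,-11.6,2,0,0,0.91],[-6,-11.6,2,0,0,0.91],[-6,-11.6,2,0,0,0.91],[-6,-11.6,2,0,0,0.91],[-6,-11.6,2,0,0,0.91],[-6,-11.6,2,0,0,0.91],[-6,-11.6,2,0,0,0.91],[0,0,0,0,0,0],[0,0,0,0,0,0]], gripper=0.6)

```text
clock: 7.78
position: [546.6, -213.4, 292.0]
ee_rot: [-0.677, 0.736, 0.001, -0.001]
contact_force: [-0.1, 0.5, 0.5]
gripper_width: 51.3
grasp_force: 0.0
```

Run:
```python
from h import *
st(); d=shot('wrist','w3.png'); print(np.round(d['eye']))
for n,p in dict(green=(548.9,-214.6),white=(546.5,-258),blue=(536.5,-340.8),yellow=(533.8,-385.8)).items(): print(n,proj(d,(*p,206)).round())
```

```text
t 7.8 pos [ 546.6 -213.4  292. ] yaw_y 175.2 z [-0.003  0.001 -1.   ] q [-0.1   0.3  -0.03 -0.   -1.25  0.01] F [-0.1  0.5  0.5] w 51.3 g 0.0
[ 541. -286.  410.]
green [317. 217.]
white [315. 160.]
blue [319.  28.]
yellow [318. -59.]
```

View pics/w3.png

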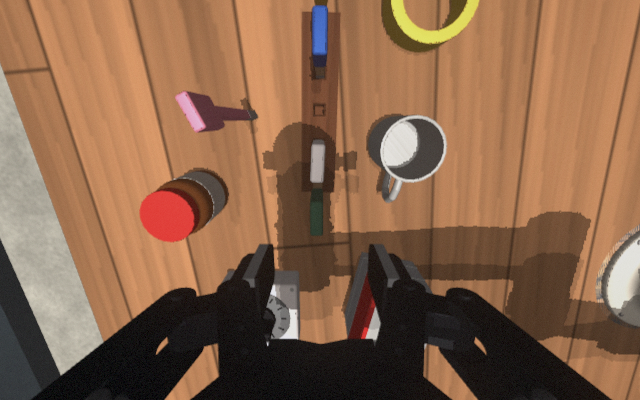

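play_rows(series=[[1,-0.5,-15,0,0,0],[1,-0.5,-25,0,0,0],[0,0,-25,0,0,0],[0,0,-20,0,0,0],[0,0,-12,0,0,0],[0,0,0,0,0,0]])

```text
clock: 8.33
position: [547.5, -213.0, 192.2]
ee_rot: [-0.678, 0.735, 0.003, -0.002]
contact_force: [-0.9, 0.6, -0.6]
gripper_width: 51.2
grasp_force: 0.0
```

play_rows(series=[[0,0,0,0,0,0],[0,0,0,0,0,0],[0,0,0,0,0,0],[0,0,0,0,0,0],[0,0,0,0,0,0],[0,0,0,0,0,0],[0,0,0,0,0,0]], gripper=0)

```text
clock: 8.92
position: [549.9, -214.5, 197.6]
ee_rot: [-0.678, 0.735, -0.001, 0.001]
contact_force: [-0.3, 0.4, 5.4]
gripper_width: 9.2
grasp_force: 60.6
```

Run:
```python
from h import *
d=shot('side')
T=np.array([on(d,240+x/3.7-.4,130+y/3.7-.4,114)[:2] for x,y in((252,370),(402,316),(478,376),(324,434))]);print(T.round(1),T.mean(0))
v=T[0]-T[1];print(np.degrees(np.arctan2(v[1],v[0])),np.linalg.norm(v),np.linalg.norm(T[1]-T[2]))
w=T[3]-T[2];print(np.degrees(np.arctan2(w[1],w[0])))
```

```text
[[524.9  33.3]
 [489.3 -80.6]
 [409.9 -54.4]
 [446.8  56.5]] [467.72266902 -11.3101316 ]
72.650792514541 119.41231815289649 83.65892095299601
71.55242437358741
```

play_rows(series=[[0,0,8,0,0,0],[0,0,15,0,0,0],[0,0,25,0,0,0],[0,0,35,0,0,0],[0,0,30,0,0,0],[0,0,15,0,0,0],[-1.5,16,0,0,0,-0.15],[-1.5,16,0,0,0,-0.15],[-1.5,16,0,0,0,-0.15],[-1.5,16,0,0,0,-0.15],[-1.5,16,0,0,0,-0.15],[-1.5,16,0,0,0,-0.15],[-1.5,16,0,0,0,-0.15],[-1.5,16,0,0,0,-0.15],[-1.5,16,0,0,0,-0.15],[-1.5,16,0,0,0,-0.15],[-1.5,16,0,0,0,-0.15],[-1.5,16,0,0,0,-0.15],[-1.5,16,0,0,0,-0.15],[0,12,0,0,0,-0.15]])

```text
clock: 10.63
position: [529.0, 6.8, 324.0]
ee_rot: [-0.593, 0.805, 0.001, -0.001]
contact_force: [0.1, -0.0, -1.0]
gripper_width: 9.3
grasp_force: 59.7
```

play_rows(series=[[0,0,0,0.15,0.48,0],[0,0,0,0.15,0.48,0],[0,0,0,0.15,0.48,0],[0,0,0,0.15,0.48,0],[0,0,0,0.15,0.47,0],[0,0,0,0.15,0.47,0],[0,0,0,0,0,0]])

```text
clock: 11.22
position: [530.5, 5.6, 322.7]
ee_rot: [-0.585, 0.795, 0.128, -0.093]
contact_force: [-0.2, -0.2, -1.1]
gripper_width: 9.5
grasp_force: 59.7
```

Run:
```python
from h import *
st(); d=shot('side','s2.png'); im=cv2.imread('pics/s2.png'); 
w=shot('wrist','w4.png')
a=cv2.resize(im[60:300,230:450],None,fx=2,fy=2); b=cv2.imread('pics/w4.png')[:, 160:520]
b=cv2.resize(b,(360,400)); c=np.zeros((480,800,3),np.uint8); c[:480,:440]=a; c[:400,440:]=b; cv2.imwrite('pics/c6.png',c)
```

```text
t 11.2 pos [530.5   5.6 322.7] yaw_y 162.7 z [-0.298  0.094 -0.95 ] q [ 0.23  0.33  0.12 -0.16 -1.64 -0.52] F [-0.2 -0.2 -1.1] w 9.5 g 59.7
```

View pics/c6.png

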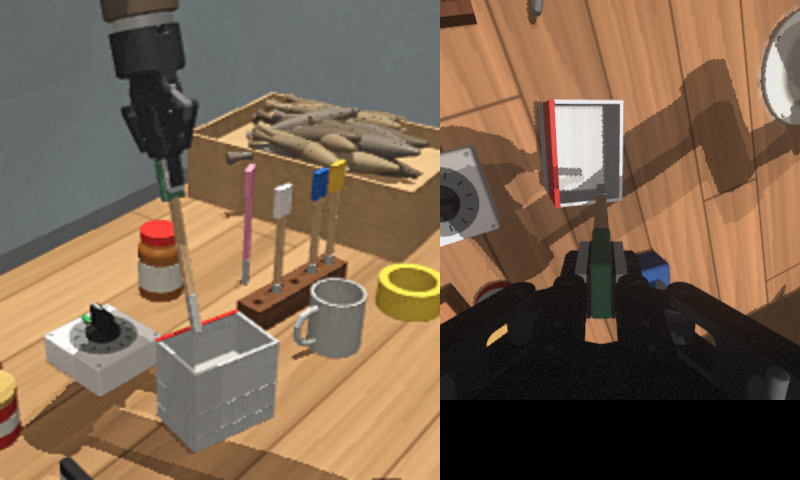

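play_rows(series=[[-1,5,0,0,0,0],[-1,5.7,0,0,0,0],[0,0,0,0,0,0],[0,0,-15,0,0,0],[0,0,-25,0,0,0],[0,0,-25,0,0,0],[0,0,-25,0,0,0],[0,0,-20,0,0,0],[0,0,-14,0,0,0],[0,0,-8,0,0,0],[0,0,0,0,0,0],[0,0,0,0,0,0]])

```text
clock: 12.32
position: [528.0, 16.6, 192.9]
ee_rot: [-0.587, 0.795, 0.126, -0.092]
contact_force: [0.1, 0.7, 0.1]
gripper_width: 9.1
grasp_force: 59.7
```

Run:
```python
from h import *
st()
```

```text
t 12.3 pos [528.   16.6 192.9] yaw_y 162.9 z [-0.294  0.092 -0.951] q [ 0.25  0.42 -0.08 -0.17 -1.35 -0.49] F [0.1 0.7 0.1] w 9.1 g 59.7
```

play_rows(series=[[0,0,-3,0,0,0],[0,0,-2,0,0,0],[0,0,-1,0,0,0],[0,0,0,0,0,0]])

```text
clock: 12.65
position: [527.8, 16.5, 186.5]
ee_rot: [-0.586, 0.795, 0.126, -0.092]
contact_force: [-0.1, 0.5, -0.5]
gripper_width: 9.2
grasp_force: 59.7
```

play_rows(series=[[0,0,0,0,0,0],[0,0,0,0,0,0],[0,0,0,0,0,0],[0,0,0,0,0,0],[0,0,0,0,0,0],[0,0,0,0,0,0]], gripper=0.5)

```text
clock: 13.15
position: [527.8, 16.4, 186.3]
ee_rot: [-0.586, 0.795, 0.126, -0.092]
contact_force: [0.3, 0.2, -0.2]
gripper_width: 42.8
grasp_force: 0.0
```

play_rows(series=[[3,-1,10,0,0,0],[6,-2,20,0,0,0],[9,-3,29,0,0,0],[9,-3,29,0,0,0],[3,-1,10,0,0,0],[0,0,0,0,0,0]])

```text
clock: 13.65
position: [559.9, 6.1, 288.0]
ee_rot: [-0.587, 0.795, 0.124, -0.089]
contact_force: [0.5, -0.1, 0.1]
gripper_width: 42.6
grasp_force: 0.0
```

Run:
```python
from h import *
st(); d=shot('side','s3.png'); im=cv2.imread('pics/s3.png'); 
w=shot('wrist','w5.png')
a=cv2.resize(im[100:300,230:450],None,fx=2,fy=2); b=cv2.imread('pics/w5.png')[:, 160:520]
c=np.zeros((400,800,3),np.uint8); c[:,:440]=a; c[:,440:]=b; cv2.imwrite('pics/c7.png',c)
```

```text
t 13.7 pos [559.9   6.1 288. ] yaw_y 162.9 z [-0.287  0.093 -0.953] q [ 0.22  0.4   0.13 -0.15 -1.57 -0.5 ] F [ 0.5 -0.1  0.1] w 42.6 g 0.0
```

View pics/c7.png

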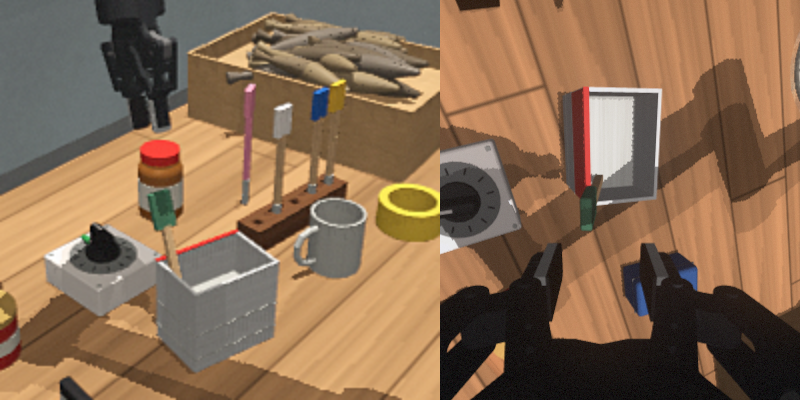

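play_rows(series=[[-0.8,-15.5,1,-0.15,-0.47,0],[-0.8,-15.5,1,-0.15,-0.47,0],[-0.8,-15.5,1,-0.15,-0.47,0],[-0.8,-15.5,1,-0.15,-0.47,0],[-0.8,-15.5,0,-0.15,-0.47,0],[-0.8,-15.5,0,-0.15,-0.47,0],[-0.8,-15.5,0,0,0,0.19],[-0.8,-15.5,0,0,0,0.19],[-0.8,-15.5,0,0,0,0.19],[-0.8,-15.5,0,0,0,0.19],[-0.8,-15.5,0,0,0,0.19],[-0.8,-15.5,0,0,0,0.19],[-0.8,-15.5,0,0,0,0.19],[-0.8,-15.5,0,0,0,0.19],[-0.8,-15.5,0,0,0,0.19],[-0.8,-15.5,0,0,0,0.19],[-0.8,-15.5,0,0,0,0.19],[0,0,0,0,0,0],[0,0,0,0,0,0]])

```text
clock: 15.33
position: [543.2, -257.2, 286.4]
ee_rot: [-0.677, 0.736, 0.003, -0.003]
contact_force: [-0.3, 0.4, -0.2]
gripper_width: 42.8
grasp_force: 0.0
```

Run:
```python
from h import *
st(); d=shot('wrist','w6.png'); im=np.asarray(d['image']).astype(int);r,g,b=im[...,0],im[...,1],im[...,2]
for n,m,p in(('white',(abs(r-b)<35)&(r>110),(546.5,-258)),('blue',(b>r+40)&(b>g+20),(536.5,-340.8)),('yellow',(r>b+90)&(g>b+70),(533.8,-385.8))):
    q=proj(d,(*p,206)); u,v=q.astype(int); k=np.zeros(m.shape,bool); k[max(0,v-40):max(0,v+40),u-25:u+25]=m[max(0,v-40):max(0,v+40),u-25:u+25]
    w=np.argwhere(k); print(n,q.round(),len(w), w.mean(0)[::-1].round(1) if len(w) else '', (w.min(0),w.max(0)) if len(w) else '')
```

```text
t 15.3 pos [ 543.2 -257.2  286.4] yaw_y 175.2 z [-0.008  0.    -1.   ] q [-0.17  0.33 -0.    0.   -1.25  0.09] F [-0.3  0.4 -0.2] w 42.8 g 0.0
white [315. 220.] 401 [316.9 223.3] (array([207, 311]), array([240, 323]))
blue [319. 101.] 619 [319.5 103. ] (array([ 81, 313]), array([125, 326]))
yellow [318.  23.] 736 [320.9  30.2] (array([  6, 314]), array([ 55, 328]))
```

play_rows(series=[[1.5,-0.5,-14,0,0,0],[1,-0.5,-25,0,0,0],[0,0,-25,0,0,0],[0,0,-18,0,0,0],[0,0,-10,0,0,0],[0,0,0,0,0,0]])

```text
clock: 15.88
position: [545.3, -256.9, 193.4]
ee_rot: [-0.678, 0.735, 0.004, -0.003]
contact_force: [0.2, 0.6, 0.4]
gripper_width: 42.7
grasp_force: 0.0
```

play_rows(series=[[0,0,0,0,0,0],[0,0,0,0,0,0],[0,0,0,0,0,0],[0,0,0,0,0,0],[0,0,0,0,0,0],[0,0,0,0,0,0],[0,0,0,0,0,0]], gripper=0)

```text
clock: 16.47
position: [547.2, -258.3, 198.0]
ee_rot: [-0.678, 0.735, -0.0, -0.001]
contact_force: [-1.9, 1.1, 6.2]
gripper_width: 9.5
grasp_force: 60.8
```

play_rows(series=[[0,0,8,0,0,0],[0,0,15,0,0,0],[0,0,25,0,0,0],[0,0,35,0,0,0],[0,0,30,0,0,0],[0,0,15,0,0,0],[-2,17.5,0,0,0,-0.15],[-2,17.5,0,0,0,-0.15],[-2,17.5,0,0,0,-0.15],[-2,17.5,0,0,0,-0.15],[-2,17.5,0,0,0,-0.15],[-2,17.5,0,0,0,-0.15],[-2,17.5,0,0,0,-0.15],[-2,17.5,0,0,0,-0.15],[-2,17.5,0,0,0,-0.15],[-2,17.5,0,0,0,-0.15],[-2,17.5,0,0,0,-0.15],[-2,17.5,0,0,0,-0.15],[-2,17.5,0,0,0,-0.15],[-2,17.5,0,0,0,-0.15]])

```text
clock: 18.13
position: [518.5, -12.2, 324.5]
ee_rot: [-0.593, 0.805, 0.001, -0.001]
contact_force: [-0.3, -0.0, -0.6]
gripper_width: 9.5
grasp_force: 59.8
```

play_rows(series=[[-1.5,2,0,0.15,0.48,0],[0,0,0,0.15,0.48,0],[0,0,0,0.15,0.48,0],[0,0,0,0.15,0.48,0],[0,0,0,0.15,0.47,0],[0,0,0,0.15,0.47,0],[0,0,0,0,0,0],[0,0,0,0,0,0]])

```text
clock: 18.8
position: [517.6, -11.2, 323.7]
ee_rot: [-0.585, 0.795, 0.127, -0.094]
contact_force: [-0.2, -0.1, -0.4]
gripper_width: 9.1
grasp_force: 59.9
```

```bash
cat > tf.py <<'E'
from h import *
s=st(); p=s['position']; z=Rotation.from_quat(s['ee_rot']).as_matrix()[:,2]; L=float(__import__('sys').argv[1])
f=p+L*z; a=np.radians(-17.6); X=np.array([np.cos(a),np.sin(a)]);Y=np.array([-X[1],X[0]]); r=f[:2]-[467,-11.4]
print('foot tin x,y,z',(r@X).round(1),(r@Y).round(1),f[2].round(1),'lean',np.degrees(np.arccos(-z[2])).round(1))
E
python3 tf.py 190
```

```text
t 18.8 pos [517.6 -11.2 323.7] yaw_y 162.7 z [-0.298  0.093 -0.95 ] q [ 0.21  0.31  0.09 -0.15 -1.63 -0.49] F [-0.2 -0.1 -0.4] w 9.1 g 59.9
foot tin x,y,z -11.1 15.2 143.2 lean 18.2
```

play_rows(series=[[1,0,-15,0,0,0],[0.5,0,-25,0,0,0],[0,0,-25,0,0,0],[0,0,-25,0,0,0],[0,0,-20,0,0,0],[0,0,-14,0,0,0],[0,0,-8,0,0,0],[0,0,-3,0,0,0],[0,0,-1,0,0,0],[0,0,0,0,0,0],[0,0,0,0,0,0]])

```text
clock: 19.72
position: [519.3, -11.0, 189.5]
ee_rot: [-0.586, 0.795, 0.127, -0.093]
contact_force: [0.4, -0.5, -1.0]
gripper_width: 9.2
grasp_force: 59.9
```

play_rows(series=[[0,0,0,0,0,0],[0,0,0,0,0,0],[0,0,0,0,0,0],[0,0,0,0,0,0],[0,0,0,0,0,0],[0,0,0,0,0,0]], gripper=0.5)

```text
clock: 20.22
position: [518.8, -11.1, 188.4]
ee_rot: [-0.586, 0.795, 0.127, -0.094]
contact_force: [-0.1, -0.3, -1.4]
gripper_width: 42.8
grasp_force: 0.0
```

play_rows(series=[[3,-1,10,0,0,0],[6,-2,20,0,0,0],[9,-3,29,0,0,0],[9,-3,29,0,0,0],[3,-1,10,0,0,0],[0,0,0,0,0,0]])

```text
clock: 20.72
position: [550.7, -21.4, 290.0]
ee_rot: [-0.586, 0.795, 0.125, -0.091]
contact_force: [0.9, 0.5, 0.4]
gripper_width: 42.8
grasp_force: 0.0
```

```bash
cat > tags.py <<'E'
from h import *
st()
for n in('top','side'):
    d=shot(n); im=np.asarray(d['image']).astype(int);r,g,b=im[...,0],im[...,1],im[...,2]
    R={'top':(275,165,470,250),'side':(295,130,410,275)}[n]
    for c,m in(('green',(g>r+20)&(g>b+8)),('white',(abs(r-b)<25)&(r>165)),('blue',(b>r+50)&(b>g+30)),('yellow',(r>b+100)&(g>b+80))):
        k=np.zeros(m.shape,np.uint8); k[R[1]:R[3],R[0]:R[2]]=m[R[1]:R[3],R[0]:R[2]]
        N,l,s,ce=cv2.connectedComponentsWithStats(k)
        print(n,c,[(s[i].tolist(),ce[i].round(1).tolist(),on(d,*ce[i],185).round().tolist()[:2] if n=='top' else '') for i in range(1,N) if s[i][4]>8])
E
python3 tags.py
```

```text
t 20.7 pos [550.7 -21.4 290. ] yaw_y 162.8 z [-0.291  0.093 -0.952] q [ 0.18  0.38  0.11 -0.14 -1.58 -0.46] F [0.9 0.5 0.4] w 42.8 g 0.0
top green [([298, 201, 9, 11, 74], [302.1, 205.7], [532.0, 14.0])]
top white [([416, 165, 8, 4, 19], [419.4, 166.4], [634.0, -300.0]), ([312, 189, 3, 7, 10], [312.9, 192.1], [568.0, -15.0]), ([303, 219, 34, 31, 705], [319.4, 235.4], [454.0, -30.0]), ([383, 231, 19, 19, 265], [391.3, 242.0], [433.0, -216.0]), ([392, 230, 9, 2, 9], [396.0, 230.2], [464.0, -230.0]), ([275, 232, 5, 18, 49], [276.1, 242.6], [437.0, 82.0]), ([373, 236, 9, 4, 18], [377.3, 237.4], [446.0, -180.0])]
top blue [([433, 199, 11, 5, 42], [437.9, 201.3], [538.0, -344.0])]
top yellow [([450, 200, 11, 5, 37], [454.9, 202.2], [535.0, -389.0]), ([434, 238, 31, 12, 163], [448.7, 243.1], [428.0, -365.0])]
side green [([304, 194, 14, 21, 204], [310.5, 204.0], '')]
side white [([315, 193, 12, 19, 84], [319.7, 202.9], ''), ([385, 199, 17, 15, 44], [391.5, 205.5], ''), ([377, 213, 12, 11, 33], [382.5, 216.8], ''), ([332, 216, 37, 29, 138], [349.5, 233.5], ''), ([322, 241, 9, 6, 9], [326.0, 244.3], '')]
side blue [([386, 144, 8, 16, 101], [389.4, 151.3], '')]
side yellow [([395, 140, 8, 3, 14], [398.7, 141.1], '')]
```

play_rows(series=[[-0.6,-16,1,-0.15,-0.47,0],[-0.6,-16,1,-0.15,-0.47,0],[-0.6,-16,1,-0.15,-0.47,0],[-0.6,-16,1,-0.15,-0.47,0],[-0.6,-16,0,-0.15,-0.47,0],[-0.6,-16,0,-0.15,-0.47,0],[-0.6,-16,0,0,0,0.19],[-0.6,-16,0,0,0,0.19],[-0.6,-16,0,0,0,0.19],[-0.6,-16,0,0,0,0.19],[-0.6,-16,0,0,0,0.19],[-0.6,-16,0,0,0,0.19],[-0.6,-16,0,0,0,0.19],[-0.6,-16,0,0,0,0.19],[-0.6,-16,0,0,0,0.19],[-0.6,-16,0,0,0,0.19],[-0.6,-16,0,0,0,0.19],[0,-16,0,0,0,0],[0,-16,0,0,0,0],[0,-16,0,0,0,0]])

```text
clock: 22.48
position: [537.6, -341.3, 288.3]
ee_rot: [-0.677, 0.736, 0.004, -0.004]
contact_force: [0.6, 1.1, -0.2]
gripper_width: 42.7
grasp_force: 0.0
```

play_rows(series=[[0,0,0,0,0,0],[0,0,0,0,0,0]])

```text
clock: 22.65
position: [537.9, -341.4, 288.8]
ee_rot: [-0.677, 0.736, 0.003, -0.004]
contact_force: [0.8, 0.1, -1.2]
gripper_width: 42.6
grasp_force: 0.0
```

```bash
cat > bt.py <<'E'
from h import *
st(); d=shot('wrist'); im=np.asarray(d['image']).astype(int);r,g,b=im[...,0],im[...,1],im[...,2]
for n,m,p in(('blue',(b>r+40)&(b>g+20),(536.5,-340.8)),('yellow',(r>b+90)&(g>b+70),(533.8,-385.8))):
    q=proj(d,(*p,206)); u,v=q.astype(int); k=np.zeros(m.shape,bool); k[max(0,v-40):max(0,v+40),u-25:u+25]=m[max(0,v-40):max(0,v+40),u-25:u+25]
    w=np.argwhere(k); print(n,q.round(),len(w), w.mean(0)[::-1].round(1) if len(w) else '', (w.min(0),w.max(0)) if len(w) else '')
E
python3 bt.py
```

```text
t 22.6 pos [ 537.9 -341.4  288.8] yaw_y 175.2 z [-0.011 -0.    -1.   ] q [-0.31  0.39  0.1   0.   -1.29  0.23] F [ 0.8  0.1 -1.2] w 42.6 g 0.0
blue [321. 221.] 341 [321.  223.2] (array([207, 316]), array([239, 326]))
yellow [320. 161.] 34 [321.9 156.9] (array([148, 319]), array([172, 329]))
```

play_rows(series=[[-1,-0.5,-15,0,-0.1,0],[0,0,-25,0,0,0],[0,0,-25,0,0,0],[0,0,-20,0,0,0],[0,0,-10,0,0,0],[0,0,0,0,0,0]])

```text
clock: 23.2
position: [536.3, -340.2, 192.5]
ee_rot: [-0.678, 0.735, 0.001, -0.001]
contact_force: [-0.2, -0.6, -0.0]
gripper_width: 42.7
grasp_force: 0.0
```

play_rows(series=[[0,0,0,0,0,0],[0,0,0,0,0,0],[0,0,0,0,0,0],[0,0,0,0,0,0],[0,0,0,0,0,0],[0,0,0,0,0,0],[0,0,0,0,0,0]], gripper=0)

```text
clock: 23.78
position: [537.7, -341.9, 197.2]
ee_rot: [-0.677, 0.736, -0.002, 0.0]
contact_force: [-2.2, 1.3, 6.2]
gripper_width: 9.2
grasp_force: 60.1
```

play_rows(series=[[0,0,8,0,0,0],[0,0,15,0,0,0],[0,0,25,0,0,0],[0,0,35,0,0,0],[0,0,30,0,0,0],[0,0,15,0,0,0],[-2,21.5,0,0,0,-0.15],[-2,21.5,0,0,0,-0.15],[-2,21.5,0,0,0,-0.15],[-2,21.5,0,0,0,-0.15],[-2,21.5,0,0,0,-0.15],[-2,21.5,0,0,0,-0.15],[-2,21.5,0,0,0,-0.15],[-2,21.5,0,0,0,-0.15],[-2,21.5,0,0,0,-0.15],[-2,21.5,0,0,0,-0.15],[-2,21.5,0,0,0,-0.15],[-2,21.5,0,0,0,-0.15],[-2,21.5,0,0,0,-0.15],[-2,21.5,0,0,0,-0.15]])

```text
clock: 25.45
position: [509.4, -39.4, 323.7]
ee_rot: [-0.592, 0.806, -0.001, 0.001]
contact_force: [0.1, -0.0, -0.5]
gripper_width: 8.9
grasp_force: 59.3
```

play_rows(series=[[0,0,0,0.15,0.48,0],[0,0,0,0.15,0.48,0],[0,0,0,0.15,0.48,0],[0,0,0,0.15,0.48,0],[0,0,0,0.15,0.47,0],[0,0,0,0.15,0.47,0],[0,0,0,0,0,0],[0,0,0,0,0,0]])

```text
clock: 26.12
position: [510.0, -40.6, 322.8]
ee_rot: [-0.585, 0.796, 0.124, -0.092]
contact_force: [-0.3, 0.5, -1.1]
gripper_width: 9.1
grasp_force: 59.4
```

```bash
python3 tf.py 190
```

```text
t 26.1 pos [510.  -40.6 322.8] yaw_y 162.6 z [-0.292  0.091 -0.952] q [ 0.16  0.3   0.07 -0.14 -1.62 -0.45] F [-0.3  0.5 -1.1] w 9.1 g 59.4
foot tin x,y,z -8.2 -15.2 141.9 lean 17.8
```

play_rows(series=[[0,0,-15,0,0,0],[0,0,-25,0,0,0],[0,0,-25,0,0,0],[0,0,-25,0,0,0],[0,0,-20,0,0,0],[0,0,-14,0,0,0],[0,0,-8,0,0,0],[0,0,-2,0,0,0],[0,0,-1,0,0,0],[0,0,0,0,0,0],[0,0,0,0,0,0]])

```text
clock: 27.03
position: [510.1, -40.5, 189.5]
ee_rot: [-0.586, 0.796, 0.124, -0.091]
contact_force: [-0.5, 0.2, 0.6]
gripper_width: 9.1
grasp_force: 59.4
```

play_rows(series=[[0,0,0,0,0,0],[0,0,0,0,0,0],[0,0,0,0,0,0],[0,0,0,0,0,0],[0,0,0,0,0,0],[0,0,0,0,0,0]], gripper=0.5)

```text
clock: 27.53
position: [509.5, -40.6, 188.3]
ee_rot: [-0.585, 0.796, 0.125, -0.092]
contact_force: [-0.1, -0.4, -0.2]
gripper_width: 42.4
grasp_force: 0.0
```

play_rows(series=[[3,-1,10,0,0,0],[6,-2,20,0,0,0],[9,-3,29,0,0,0],[9,-3,29,0,0,0],[3,-1,10,0,0,0],[0,0,0,0,0,0]])

```text
clock: 28.03
position: [541.6, -51.0, 289.9]
ee_rot: [-0.586, 0.796, 0.122, -0.089]
contact_force: [-0.3, 0.4, -0.4]
gripper_width: 42.7
grasp_force: 0.0
```

```bash
python3 tags.py|grep -v white
```

```text
t 28.0 pos [541.6 -51.  289.9] yaw_y 162.7 z [-0.285  0.09  -0.954] q [ 0.14  0.37  0.09 -0.13 -1.56 -0.42] F [-0.3  0.4 -0.4] w 42.7 g 0.0
top green [([299, 201, 9, 11, 46], [303.7, 204.8], [535.0, 10.0])]
top blue [([319, 209, 4, 7, 20], [320.2, 212.4], [514.0, -33.0])]
top yellow [([450, 201, 11, 4, 36], [455.0, 202.2], [535.0, -389.0]), ([434, 238, 31, 12, 164], [448.7, 243.2], [428.0, -365.0])]
side green [([304, 194, 14, 21, 204], [310.5, 204.0], '')]
side blue [([324, 188, 14, 20, 181], [330.4, 197.6], '')]
side yellow [([395, 140, 8, 3, 14], [398.7, 141.1], '')]
```

play_rows(series=[[-0.4,-16.8,1,-0.15,-0.47,0],[-0.4,-16.8,1,-0.15,-0.47,0],[-0.4,-16.8,1,-0.15,-0.47,0],[-0.4,-16.8,0,-0.15,-0.47,0],[-0.4,-16.8,0,-0.15,-0.47,0],[-0.4,-16.8,0,-0.15,-0.5,0],[-0.4,-16.8,0,0,0,0.19],[-0.4,-16.8,0,0,0,0.19],[-0.4,-16.8,0,0,0,0.19],[-0.4,-16.8,0,0,0,0.19],[-0.4,-16.8,0,0,0,0.19],[-0.4,-16.8,0,0,0,0.19],[-0.4,-16.8,0,0,0,0.19],[-0.4,-16.8,0,0,0,0.19],[-0.4,-16.8,0,0,0,0.19],[-0.4,-16.8,0,0,0,0.19],[-0.4,-16.8,0,0,0,0.19],[-0.4,-16.8,0,0,0,0],[-0.4,-16.8,0,0,0,0],[0,-16.8,0,0,0,0]])

```text
clock: 29.8
position: [530.9, -386.7, 287.1]
ee_rot: [-0.677, 0.736, 0.001, -0.001]
contact_force: [0.3, 0.5, 0.1]
gripper_width: 42.9
grasp_force: 0.0
```

play_rows(series=[[0,0,0,0,0,0],[0,0,0,0,0,0]])

```text
clock: 29.97
position: [531.0, -386.5, 287.0]
ee_rot: [-0.676, 0.737, 0.001, -0.001]
contact_force: [0.2, 0.1, -0.6]
gripper_width: 42.9
grasp_force: 0.0
```

```bash
python3 bt.py
```

```text
t 30.0 pos [ 531.  -386.5  287. ] yaw_y 175.1 z [-0.002  0.    -1.   ] q [-0.38  0.42  0.14  0.   -1.29  0.3 ] F [ 0.2  0.1 -0.6] w 42.9 g 0.0
blue [318. 275.] 0  
yellow [317. 222.] 0
```

play_rows(series=[[2,0,-15,0,0,0],[0,0,-25,0,0,0],[0,0,-25,0,0,0],[0,0,-20,0,0,0],[0,0,-9,0,0,0],[0,0,0,0,0,0]])

```text
clock: 30.52
position: [532.7, -385.0, 192.4]
ee_rot: [-0.677, 0.736, 0.002, -0.001]
contact_force: [0.3, 0.3, 0.6]
gripper_width: 42.6
grasp_force: 0.0
```

play_rows(series=[[0,0,0,0,0,0],[0,0,0,0,0,0],[0,0,0,0,0,0],[0,0,0,0,0,0],[0,0,0,0,0,0],[0,0,0,0,0,0],[0,0,0,0,0,0]], gripper=0)

```text
clock: 31.1
position: [533.7, -386.9, 197.3]
ee_rot: [-0.677, 0.736, -0.002, -0.0]
contact_force: [-2.2, 0.6, 5.9]
gripper_width: 9.5
grasp_force: 60.0
```

play_rows(series=[[0,0,8,0,0,0],[0,0,15,0,0,0],[0,0,25,0,0,0],[0,0,35,0,0,0],[0,0,30,0,0,0],[0,0,15,0,0,0],[-2.3,22.7,0,0,0,-0.15],[-2.3,22.7,0,0,0,-0.15],[-2.3,22.7,0,0,0,-0.15],[-2.3,22.7,0,0,0,-0.15],[-2.3,22.7,0,0,0,-0.15],[-2.3,22.7,0,0,0,-0.15],[-2.3,22.7,0,0,0,-0.15],[-2.3,22.7,0,0,0,-0.15],[-2.3,22.7,0,0,0,-0.15],[-2.3,22.7,0,0,0,-0.15],[-2.3,22.7,0,0,0,-0.15],[-2.3,22.7,0,0,0,-0.15],[-2.3,22.7,0,0,0,-0.15],[-2.3,22.7,0,0,0,-0.15]])

```text
clock: 32.77
position: [501.8, -67.4, 323.8]
ee_rot: [-0.592, 0.806, -0.001, 0.001]
contact_force: [0.9, 0.4, -0.8]
gripper_width: 9.2
grasp_force: 59.3
```

play_rows(series=[[0,0,0,0.15,0.48,0],[0,0,0,0.15,0.48,0],[0,0,0,0.15,0.48,0],[0,0,0,0.15,0.48,0],[0,0,0,0.15,0.47,0],[0,0,0,0.15,0.47,0],[0,0,0,0,0,0],[0,0,0,0,0,0]])

```text
clock: 33.43
position: [502.4, -68.8, 322.9]
ee_rot: [-0.585, 0.796, 0.125, -0.092]
contact_force: [-1.0, -0.3, 0.6]
gripper_width: 9.2
grasp_force: 59.4
```

```bash
python3 tf.py 190
```

```text
t 33.4 pos [502.4 -68.8 322.9] yaw_y 162.6 z [-0.292  0.091 -0.952] q [ 0.11  0.29  0.05 -0.12 -1.62 -0.4 ] F [-1.  -0.3  0.6] w 9.2 g 59.4
foot tin x,y,z -7.1 -44.4 142.0 lean 17.8
```

play_rows(series=[[-1.5,-0.5,-15,0,0,0],[0,0,-25,0,0,0],[0,0,-25,0,0,0],[0,0,-25,0,0,0],[0,0,-20,0,0,0],[0,0,-14,0,0,0],[0,0,-8,0,0,0],[0,0,-2,0,0,0],[0,0,-1,0,0,0],[0,0,0,0,0,0],[0,0,0,0,0,0]])

```text
clock: 34.35
position: [500.8, -69.2, 189.5]
ee_rot: [-0.585, 0.796, 0.124, -0.092]
contact_force: [-0.0, -0.5, -0.2]
gripper_width: 9.8
grasp_force: 59.4
```

play_rows(series=[[0,0,0,0,0,0],[0,0,0,0,0,0],[0,0,0,0,0,0],[0,0,0,0,0,0],[0,0,0,0,0,0],[0,0,0,0,0,0]], gripper=0.5)

```text
clock: 34.85
position: [500.2, -69.3, 188.3]
ee_rot: [-0.585, 0.796, 0.125, -0.093]
contact_force: [0.4, 0.9, 0.4]
gripper_width: 42.9
grasp_force: 0.0
```

play_rows(series=[[3,-1,10,0,0,0],[6,-2,20,0,0,0],[9,-3,29,0,0,0],[9,-3,29,0,0,0],[3,-1,10,0,0,0],[0,0,20,-0.15,-0.47,0],[0,0,20,-0.15,-0.47,0],[0,0,0,-0.15,-0.47,0],[0,0,0,-0.15,-0.47,0],[0,0,0,-0.15,-0.47,0],[0,0,0,-0.15,-0.5,0],[0,0,0,0,0,0]])

```text
clock: 35.85
position: [528.8, -79.2, 327.5]
ee_rot: [-0.592, 0.806, -0.002, -0.0]
contact_force: [-1.1, -0.2, 0.1]
gripper_width: 42.8
grasp_force: 0.0
```

```bash
python3 m.py | egrep 'boxblue|handle|spice'
python3 - <<'E'
from h import *
st(); d=shot('side','s4.png'); im=cv2.imread('pics/s4.png'); t=shot('top','t4.png')
a=cv2.resize(im[150:380,120:440],None,fx=1.5,fy=1.5); b=cv2.resize(cv2.imread('pics/t4.png')[130:280,170:345],None,fx=1.8,fy=1.8,interpolation=cv2.INTER_CUBIC)
c=np.zeros((350,800,3),np.uint8); c[:345,:480]=a; c[:270,480:795]=b; cv2.imwrite('pics/c8.png',c)
E
```

```text
boxblue [211 228  24  39 561] ((224.2692413330078, 247.15383911132812), (21.376659393310547, 37.065948486328125), 11.309932708740234) [431.9 242.4  60. ] [array([390.5, 281.6]), array([494. , 263.4]), array([480.9, 202.8]), array([377.6, 221.9])]
handle [221 240   5  18  21] ((223.31764221191406, 248.57058715820312), (1.084652304649353, 17.46290397644043), 12.52880859375) [428.8 235.5 104. ] [array([405.9, 241.7]), array([452.6, 232.3]), array([451.9, 229.3]), array([405.2, 238.8])]
handle [233 259   2   7   9] ((233.5, 262.0), (6.0, 1.0), 90.0) [391.6 206.9 104. ] [array([399.8, 208.4]), array([399.7, 205.7]), array([383.4, 205.4]), array([383.4, 208.1])]
spice [187 164  25  25 512] [199.  176.1] [643.2 318.5  68. ]
t 36.0 pos [529.9 -79.2 327. ] yaw_y 162.6 z [-0.    -0.002 -1.   ] q [ 0.16  0.19 -0.09  0.   -1.29 -0.46] F [ 0.4 -0.1  0. ] w 42.7 g 0.0
```

View pics/c8.png

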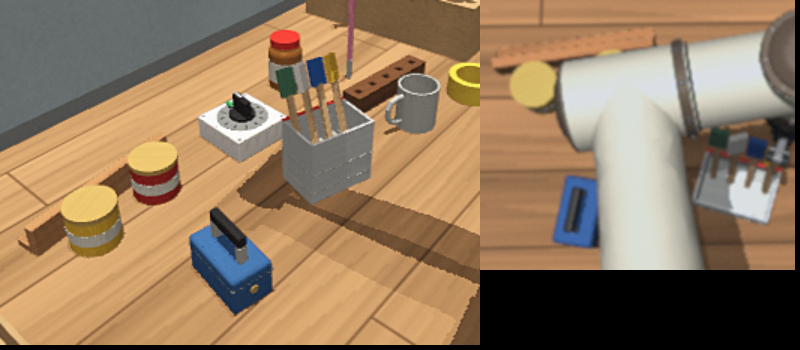

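play_rows(series=[[-7,17.7,0,0,0,-0.78],[-7,17.7,0,0,0,-0.78],[-7,17.7,0,0,0,-0.78],[-7,17.7,0,0,0,-0.78],[-7,17.7,0,0,0,-0.78],[-7,17.7,0,0,0,-0.78],[-7,17.7,0,0,0,-0.78],[-7,17.7,0,0,0,-0.78],[-7,17.7,0,0,0,-0.78],[-7,17.7,0,0,0,-0.78],[-7,17.7,0,0,0,-0.78],[-7,17.7,0,0,0,-0.78],[-7,17.7,0,0,0,-0.78],[-7,17.7,0,0,0,-0.78],[-7,17.7,0,0,0,-0.78],[-7,17.7,0,0,0,-0.78],[-7,17.7,0,0,0,-0.78],[-7,17.7,0,0,0,-0.78],[0,0,0,0,0,0],[0,0,0,0,0,0]])

```text
clock: 37.72
position: [404.4, 240.1, 326.0]
ee_rot: [0.1, 0.995, -0.001, -0.002]
contact_force: [0.2, 0.4, 0.1]
gripper_width: 42.9
grasp_force: 0.0
```

Run:
```python
from h import *
st(); d=shot('wrist','w7.png'); import json
json.dump({k:np.asarray(v).tolist() for k,v in d.items() if k!='image'},open('w7.json','w')); print(np.round(d['eye']))
```

```text
t 37.7 pos [404.4 240.1 326. ] yaw_y 78.5 z [-0.003 -0.001 -1.   ] q [ 0.88  0.07 -0.23 -0.   -1.27 -2.65] F [0.2 0.4 0.1] w 42.9 g 0.0
[333. 255. 444.]
```

View pics/w7.png

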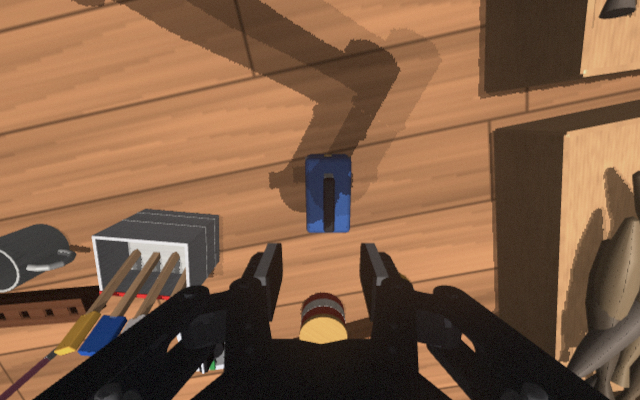

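Run:
```python
from h import *
import json
w=json.load(open('w7.json'))
a,b=on(w,327.5,178,104),on(w,329,229,104); print('handle ends',a.round(1),b.round(1),np.degrees(np.arctan2(*(b-a)[1::-1])),(a+b)/2)
q=[on(w,*p,60)[:2] for p in((307,156),(350,156),(350,231),(307,231))]; print(np.round(q,1),np.mean(q,0))
im=cv2.imread('pics/top1.png')[...,::-1].astype(int)
for u in (182,215,222,255,262):
    print(u,[(v,im[v,u].tolist()) for v in range(146,176,1)])
```

```text
handle ends [401.  249.2 104. ] [466.7 238.3 104. ] -9.45523428136109 [433.87566932 243.75905    104.        ]
[[374.8 227.2]
 [386.3 283.9]
 [493.1 265.4]
 [480.7 204.1]] [433.72379527 245.14957886]
182 [(146, [177, 131, 91]), (147, [183, 135, 93]), (148, [184, 134, 94]), (149, [184, 136, 96]), (150, [180, 133, 94]), (151, [178, 132, 91]), (152, [177, 131, 92]), (153, [177, 130, 92]), (154, [184, 134, 95]), (155, [192, 142, 102]), (156, [197, 146, 105]), (157, [195, 140, 98]), (158, [192, 135, 93]), (159, [191, 133, 90]), (160, [196, 136, 93]), (161, [200, 140, 95]), (162, [210, 147, 100]), (163, [216, 150, 103]), (164, [217, 153, 104]), (165, [217, 152, 104]), (166, [195, 136, 93]), (167, [138, 97, 66]), (168, [80, 56, 41]), (169, [61, 44, 30]), (170, [76, 56, 39]), (171, [122, 90, 63]), (172, [168, 124, 87]), (173, [186, 139, 97]), (174, [185, 136, 94]), (175, [179, 132, 92])]
215 [(146, [177, 132, 92]), (147, [182, 134, 93]), (148, [184, 135, 94]), (149, [183, 135, 95]), (150, [178, 130, 93]), (151, [175, 128, 91]), (152, [182, 130, 89]), (153, [195, 135, 92]), (154, [204, 143, 9
[... 1853 characters left out ...]
124, 71])]
262 [(146, [203, 142, 97]), (147, [207, 144, 98]), (148, [210, 146, 99]), (149, [209, 147, 102]), (150, [205, 150, 108]), (151, [204, 148, 104]), (152, [205, 143, 98]), (153, [205, 143, 98]), (154, [206, 143, 97]), (155, [189, 131, 89]), (156, [136, 96, 65]), (157, [79, 57, 41]), (158, [59, 43, 29]), (159, [76, 56, 40]), (160, [122, 90, 63]), (161, [155, 115, 81]), (162, [169, 126, 88]), (163, [172, 128, 89]), (164, [179, 133, 92]), (165, [179, 132, 93]), (166, [177, 131, 92]), (167, [178, 132, 92]), (168, [182, 136, 95]), (169, [183, 135, 95]), (170, [182, 134, 93]), (171, [185, 135, 96]), (172, [185, 135, 95]), (173, [184, 134, 94]), (174, [181, 135, 94]), (175, [183, 136, 96])]
```

Run:
```python
from h import *
d=shot('top')
A=np.array([(182,166.8),(215,161.9),(222,161.0),(255,156.8),(262,155.9)])
P=np.array([on(d,u,v,50)[:2] for u,v in A]); k=np.polyfit(P[:,1],P[:,0],1); print(P.round(1),k,'bay yaw',np.degrees(np.arctan(-k[0])))
# board ends (top front corners) approx from c3
e=[on(d,165+x/4.2-.4,135+y/4.2-.4,50)[:2] for x,y in((50,125),(430,70))]; print(np.round(e,1),np.mean(e,0))
yaw=np.arctan(-k[0]); X=np.array([np.cos(yaw),np.sin(yaw)]);Y=np.array([-X[1],X[0]])
for n,t in(('r',(660.3,191.6)),('l',(642.8,317.9)),('box',(433.8,244.5))):
    q=np.array(t); f=np.array([k[0]*250+k[1],250]); print(n,'dist to board',((f-q)@X).round(1),'along y',((q-f)@Y).round(1))
```

```text
[[676.6 374.9]
 [690.3 277.3]
 [692.7 256.5]
 [704.3 158.2]
 [706.7 137.3]] [-1.25390617e-01  7.24325451e+02] bay yaw 7.1470516764676
[[684.4 391.4]
 [720.9 122.5]] [702.64052509 256.93797364]
r dist to board 39.7 along y -53.9
l dist to board 41.3 along y 73.6
box dist to board 257.8 along y 26.8
```

play_rows(series=[[8,1,-30,0,0,0.2],[8,1,-40,0,0,0],[8,1,-40,0,0,0],[5.5,1,-40,0,0,0],[0,0,-20,0,0,0],[0,0,0,0,0,0]])

```text
clock: 38.32
position: [431.9, 240.1, 151.4]
ee_rot: [0.092, 0.996, -0.004, -0.005]
contact_force: [-0.7, 0.0, -1.4]
gripper_width: 42.5
grasp_force: 0.0
```

```bash
cat > bx.py <<'E'
from h import *
st(); d=shot('wrist','w8.png'); im=np.asarray(d['image']).astype(int);r,g,b=im[...,0],im[...,1],im[...,2]
m=((b>r+25)&(b>g+15)).astype(np.uint8); N,l,s,c=cv2.connectedComponentsWithStats(m)
for i in range(1,N):
    if s[i][4]>300:
        R=cv2.minAreaRect(np.argwhere(l==i)[:,::-1].astype(np.float32)); print(s[i],R,on(d,*R[0],60).round(1))
print('expected handle ends',proj(d,(401,249.2,104)).round(),proj(d,(466.7,238.3,104)).round(),'box',[proj(d,(*q,60)).round().tolist() for q in((374.8,227.2),(386.3,283.9),(493.1,265.4),(480.7,204.1))])
u,v=proj(d,(433.8,244,104)).astype(int)
for vv in(v-30,v-15,v): print(vv,[(x,int(im[vv,x].sum())) for x in range(u-24,u+26,3)])
E
python3 bx.py
```

```text
t 38.3 pos [431.9 240.1 151.4] yaw_y 79.4 z [-0.011 -0.008 -1.   ] q [ 0.84  0.28 -0.44 -0.   -0.86 -2.59] F [-0.7  0.  -1.4] w 42.5 g 0.0
[ 287  153   83  130 7493] ((327.0334777832031, 217.6256103515625), (82.11190032958984, 128.2652587890625), 1.023030161857605) [432.5 244.6  60. ]
expected handle ends [326. 191.] [328. 288.] box [[290.0, 148.0], [369.0, 149.0], [364.0, 281.0], [290.0, 279.0]]
212 [(303, 156), (306, 165), (309, 165), (312, 163), (315, 159), (318, 88), (321, 70), (324, 78), (327, 97), (330, 105), (333, 88), (336, 78), (339, 90), (342, 156), (345, 157), (348, 156), (351, 171)]
227 [(303, 166), (306, 148), (309, 155), (312, 154), (315, 153), (318, 78), (321, 88), (324, 91), (327, 95), (330, 96), (333, 77), (336, 69), (339, 72), (342, 150), (345, 160), (348, 156), (351, 159)]
242 [(303, 156), (306, 154), (309, 154), (312, 151), (315, 144), (318, 74), (321, 91), (324, 87), (327, 70), (330, 92), (333, 84), (336, 69), (339, 121), (342, 165), (345, 155), (348, 158), (351, 150)]
```

play_rows(series=[[1,2,-12,0,0,0],[1,1.5,-15,0,0,0],[0,0,-12,0,0,0],[0,0,-8,0,0,0],[0,0,-3,0,0,0],[0,0,0,0,0,0],[0,0,0,0,0,0]])

```text
clock: 38.95
position: [436.4, 247.3, 107.5]
ee_rot: [0.091, 0.996, 0.001, -0.0]
contact_force: [0.4, 0.1, 0.1]
gripper_width: 42.8
grasp_force: 0.0
```

play_rows(series=[[0,0,0,0,0,0],[0,0,0,0,0,0],[0,0,0,0,0,0],[0,0,0,0,0,0],[0,0,0,0,0,0],[0,0,0,0,0,0],[0,0,0,0,0,0]], gripper=0)

```text
clock: 39.53
position: [435.7, 246.8, 106.7]
ee_rot: [0.091, 0.996, -0.0, -0.001]
contact_force: [-2.5, -2.0, 5.6]
gripper_width: 12.8
grasp_force: 62.5
```

```bash
python3 -c "
from h import *
st()"
```

```text
t 39.5 pos [435.7 246.8 106.7] yaw_y 79.6 z [-0.002 -0.    -1.   ] q [ 0.84  0.35 -0.49 -0.   -0.74 -2.59] F [-2.5 -2.   5.6] w 12.8 g 62.5
```

play_rows(series=[[4,0,0,0,0,0.15],[8,-0.5,0,0,0,0.3],[10,-0.6,0,0,0,0.3],[10,-0.6,0,0,0,0.3],[10,-0.6,0,0,0,0.3],[10,-0.6,0,0,0,0.3],[10,-0.6,0,0,0,0.3],[10,-0.6,0,0,0,0.3],[10,-0.6,0,0,0,0.3],[10,-0.6,0,0,0,0.3],[6,-0.6,0,0,0,0.07],[4,0,0,0,0,0],[0,0,0,0,0,0],[0,0,0,0,0,0]])

```text
clock: 40.7
position: [537.2, 240.5, 106.7]
ee_rot: [-0.062, 0.998, -0.001, -0.002]
contact_force: [-3.0, -1.1, 6.5]
gripper_width: 12.7
grasp_force: 62.6
```

Run:
```python
from h import *
s=st()
d=shot('top','t9.png'); e=shot('side','s9.png')
p=s['position']
im=np.asarray(e['image']).astype(int);r,g,b=im[...,0],im[...,1],im[...,2]
for n,t in(('r',(660.3,191.6)),('l',(642.8,317.9))): print(n,proj(e,(*t,68)).round(),proj(d,(*t,68)).round())
m=((r>b+75)&(g>b+60)&(abs(r-g)<45)).astype(np.uint8); m[:230]=0; m[330:]=0; m[:,:120]=0;m[:,270:]=0
N,l,S,c=cv2.connectedComponentsWithStats(m)
for i in range(1,N):
    if S[i][4]>100: print(S[i],c[i].round(1))
a=cv2.resize(cv2.imread('pics/s9.png')[200:370,110:350],None,fx=1.8,fy=1.8); cv2.imwrite('pics/c9.png',a)
m=((b>r+40)&(b>g+25)).astype(np.uint8); N,l,S,c=cv2.connectedComponentsWithStats(m)
for i in range(1,N):
    if S[i][4]>200: print('blue',S[i],c[i])
print([proj(e,(538+a*np.cos(.124)-b*np.sin(.124),240.6+a*np.sin(.124)+b*np.cos(.124),zz)).round().tolist() for a in(-55,55) for b in(-32,32) for zz in (0,60)])
```

```text
t 40.7 pos [537.2 240.5 106.7] yaw_y 97.1 z [-0.003 -0.002 -1.   ] q [ 0.7   0.47 -0.27 -0.   -0.83 -2.14] F [-3.  -1.1  6.5] w 12.7 g 62.6
r [221. 254.] [243. 170.]
l [178. 285.] [199. 176.]
[205 246  12  15 113] [210.5 253.2]
[161 273  37  25 693] [178.9 285.3]
[163 297  30  11 140] [177.7 302.5]
blue [213 281  55  31 636] [241.38679245 295.92138365]
[[270.0, 312.0], [269.0, 292.0], [251.0, 332.0], [249.0, 311.0], [233.0, 293.0], [230.0, 273.0], [213.0, 310.0], [210.0, 290.0]]
```

play_rows(series=[[4,0.5,0,0,0,0],[6,0.75,0,0,0,0],[6,0.75,0,0,0,0],[6,0.75,0,0,0,0],[6,0.75,0,0,0,0],[6,0.75,0,0,0,0],[6,0.75,0,0,0,0],[6,0.75,0,0,0,0],[6,0.75,0,0,0,0],[6,0.75,0,0,0,0],[6,0.75,0,0,0,0],[6,0.75,0,0,0,0],[6,0.75,0,0,0,0],[6,0.75,0,0,0,0],[5,0.6,0,0,0,0],[0,0,0,0,0,0]])

```text
clock: 42.13
position: [624.4, 251.4, 106.6]
ee_rot: [-0.062, 0.998, -0.001, -0.002]
contact_force: [-2.8, -1.9, 5.0]
gripper_width: 12.8
grasp_force: 62.7
```

```bash
cat > sp.py <<'E'
from h import *
s=st(); e=shot('side')
im=np.asarray(e['image']).astype(int);r,g,b=im[...,0],im[...,1],im[...,2]
m=((r>b+75)&(g>b+60)&(abs(r-g)<45)).astype(np.uint8); m[:230]=0; m[330:]=0; m[:,:120]=0;m[:,270:]=0
N,l,S,c=cv2.connectedComponentsWithStats(m)
for i in range(1,N):
    if S[i][4]>50: print(S[i],c[i].round(1),on(e,*c[i],68).round(1))
E
python3 sp.py
```

```text
t 42.1 pos [624.4 251.4 106.6] yaw_y 97.1 z [-0.004 -0.002 -1.   ] q [ 0.62  0.59 -0.04 -0.   -0.94 -2.07] F [-2.8 -1.9  5. ] w 12.8 g 62.7
[217 243  23  15 246] [228.3 249.9] [658.8 169.8  68. ]
[157 275  33  25 563] [172.1 286.6] [649.8 328.7  68. ]
[160 300  26   9 116] [172.7 304.6] [602.9 357.9  68. ]
[164 314  23   9  97] [175.3 318.4] [566.8 375.7  68. ]
```

play_rows(series=[[3,0.4,0,0,0,0],[3,0.4,0,0,0,0],[2,0.25,0,0,0,0],[2,0.25,0,0,0,0],[1,0.12,0,0,0,0],[0,0,0,0,0,0]])

```text
clock: 42.68
position: [634.6, 252.7, 106.7]
ee_rot: [-0.062, 0.998, -0.001, -0.003]
contact_force: [-5.1, -2.6, 6.4]
gripper_width: 12.9
grasp_force: 62.8
```

play_rows(series=[[1,0.12,0,0,0,0],[1,0.12,0,0,0,0],[0,0,0,0,0,0]])

```text
clock: 42.93
position: [636.5, 252.9, 106.7]
ee_rot: [-0.062, 0.998, -0.001, -0.003]
contact_force: [-5.6, -2.6, 6.2]
gripper_width: 13.0
grasp_force: 62.9
```

play_rows(series=[[1,0.12,0,0,0,0],[1,0.12,0,0,0,0],[0,0,0,0,0,0]])

```text
clock: 43.18
position: [636.6, 252.9, 106.7]
ee_rot: [-0.062, 0.998, -0.002, -0.005]
contact_force: [-10.9, -1.2, 9.8]
gripper_width: 12.8
grasp_force: 63.3
```

play_rows(series=[[1,0.12,0,0,0,0],[1,0.12,0,0,0,0],[0.5,0,0,0,0,0],[0,0,0,0,0,0]])

```text
clock: 43.52
position: [636.8, 252.9, 106.8]
ee_rot: [-0.062, 0.998, -0.002, -0.007]
contact_force: [-18.2, -1.4, 13.2]
gripper_width: 12.6
grasp_force: 63.9
```

```bash
python3 sp.py; python3 -c "
from h import *
print(read_state()['wrist_torque'])"
```

```text
t 43.5 pos [636.8 252.9 106.8] yaw_y 97.1 z [-0.014 -0.005 -1.   ] q [ 0.61  0.61  0.   -0.   -0.97 -2.06] F [-18.2  -1.4  13.2] w 12.6 g 63.9
[213 243  27  19 308] [226.5 249.9] [662.  172.4  68. ]
[157 275  27  24 397] [168.8 286.1] [656.5 332.4  68. ]
[160 299  28  10 112] [173.2 304.6] [602.2 357.4  68. ]
[164 314  23   9  86] [174.4 318.4] [568.2 376.8  68. ]
[0.03527434 4.82548517 0.05472402]
```

play_rows(series=[[-2,-0.2,0,0,0,0],[0,0,0,0,0,0],[0,0,0,0,0,0],[0,0,0,0,0,0],[0,0,0,0,0,0]], gripper=0.5)

```text
clock: 43.98
position: [640.6, 253.7, 105.9]
ee_rot: [-0.062, 0.998, -0.0, -0.001]
contact_force: [-0.3, -0.5, 0.4]
gripper_width: 42.4
grasp_force: 0.0
```

play_rows(series=[[0,0,8,0,0,0],[0,0,20,0,0,0],[0,0,35,0,0,0],[0,0,40,0,0,0],[0,0,40,0,0,0],[0,0,30,0,0,0],[-30,0,0,0,0,0],[-40,0,0,0,0,0],[-40,0,0,0,0,0],[-40,0,0,0,0,0],[-40,0,0,0,0,0],[-30,0,0,0,0,0],[-20,0,0,0,0,0],[0,0,0,0,0,0]])

```text
clock: 45.15
position: [397.3, 253.1, 280.7]
ee_rot: [-0.063, 0.998, 0.001, -0.001]
contact_force: [-0.2, 0.5, -0.8]
gripper_width: 42.6
grasp_force: 0.0
```

```bash
python3 sp.py
python3 - <<'E'
from h import *
d=shot('top','t10.png'); e=shot('side','s10.png')
im=np.asarray(d['image']).astype(int);r,g,b=im[...,0],im[...,1],im[...,2]
m=((b>r+50)&(b>g+30)).astype(np.uint8); m[:,:180]=0;m[:,285:]=0;m[:150]=0; m[230:]=0
c=np.argwhere(m)[:,::-1]
if len(c): R=cv2.minAreaRect(c.astype(np.float32)); print(len(c),R,[on(d,*p,60).round(1)[:2] for p in cv2.boxPoints(R)],on(d,*R[0],60))
a=cv2.resize(cv2.imread('pics/s10.png')[140:340,110:420],None,fx=1.6,fy=1.6); t=cv2.resize(cv2.imread('pics/t10.png')[130:260,170:330],None,fx=1.9,fy=1.9,interpolation=cv2.INTER_CUBIC)
c=np.zeros((320,800,3),np.uint8); c[:,:496]=a; c[:247,496:]=t; cv2.imwrite('pics/c10.png',c)
E
```

```text
t 45.1 pos [397.3 253.1 280.7] yaw_y 97.2 z [-0.002  0.001 -1.   ] q [ 0.91  0.1  -0.31 -0.   -1.16 -2.36] F [-0.2  0.5 -0.8] w 42.6 g 0.0
[206 243  34  20 507] [222.5 252.2] [662.3 184.3  68. ]
[157 275  38  25 694] [175.  286.9] [644.3 325.3  68. ]
[160 299  30  10 127] [174.1 304.3] [601.5 355.8  68. ]
[163 313  29  10 107] [175.7 318. ] [567.  374.7  68. ]
559 ((222.6022186279297, 179.61709594726562), (35.52516174316406, 21.211626052856445), 82.56858825683594) [array([683.3, 290.2]), array([690.8, 228.2]), array([584.3, 213. ]), array([577.1, 274.1])] [633.49692701 251.34727323  60.        ]
```

View pics/c10.png

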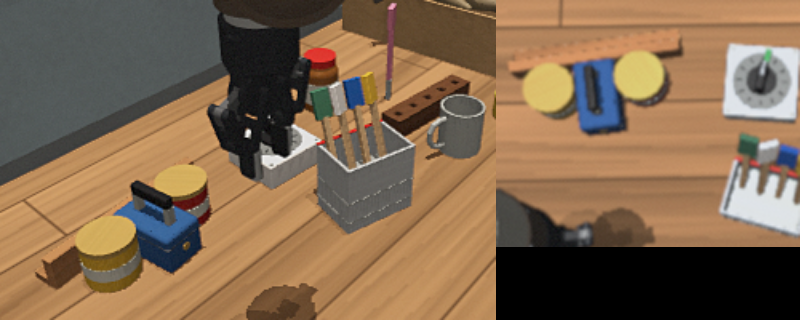

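```bash
python3 -c "
from h import *
print(job_done())"
```

```text
the job is handed in; nothing more can be done
None
```

I handed the job in with the knob pointer on the green clip, all four price sticks leaning on the tin's red side, and the cash box pushed between the standing spice tins until it met firm resistance at the back board. I took the box end facing the board as its front (nothing I saw marked it); the verdict was not shown.

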